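Clearing up the membrane casting bench

TASK

Clear up the membrane casting bench: put every casting knife that is there away in its own labelled slot on the storage board, the one whose pocket and label match its length, fully down; a knife that somebody left in another knife's slot must go to its own slot too. Take the rinsed casting plate from the draining rack and set it down gently on the yellow drying stand, foot on the ledge close behind the lip and leaning back against the rail, in the free part of the ledge and clear of the plate already drying there. Leave that plate, the bottle, the beaker and the wrench alone.

Things in the scene. Friction and masses are not known exactly. Their poses are not given: they have to be found in the camera images.
- knife_70: film casting knife (applicator bar), 70 mm long: aluminium body 70 x 30 x 18 mm with a steel grip rib 60 x 20 x 22 mm standing on top of it along the middle (40 mm tall in all), about 182 g. Origin: centre of the underside; x along its length, y across, z up. It is the same either way round. Picked up by its rib, across y.
- knife_100: film casting knife (applicator bar), 100 mm long: aluminium body 100 x 30 x 18 mm with a steel grip rib 90 x 20 x 22 mm standing on top of it along the middle (40 mm tall in all), about 260 g. Origin: centre of the underside; x along its length, y across, z up. It is the same either way round. Picked up by its rib, across y.
- knife_130: film casting knife (applicator bar), 130 mm long: aluminium body 130 x 30 x 18 mm with a steel grip rib 120 x 20 x 22 mm standing on top of it along the middle (40 mm tall in all), about 338 g. Origin: centre of the underside; x along its length, y across, z up. It is the same either way round. Picked up by its rib, across y.
- knife_160: film casting knife (applicator bar), 160 mm long: aluminium body 160 x 30 x 18 mm with a steel grip rib 150 x 20 x 22 mm standing on top of it along the middle (40 mm tall in all), about 416 g. Origin: centre of the underside; x along its length, y across, z up. It is the same either way round. Picked up by its rib, across y.
- slot_70: storage block of the 70 mm knife: white, 200 x 52 x 12 mm, on the dark board, with an open pocket 80 x 38 mm, 12 mm deep, in its middle and on its +x end a label with a black bar 18 mm long, to scale. The four blocks lie side by side, 66 mm apart, in any order; a shorter knife fits a longer pocket. Origin: centre of the pocket floor, 4 mm above the bench; x along the pocket.
- slot_100: storage block of the 100 mm knife: white, 200 x 52 x 12 mm, on the dark board, with an open pocket 110 x 38 mm, 12 mm deep, in its middle and on its +x end a label with a black bar 26 mm long, to scale. The four blocks lie side by side, 66 mm apart, in any order; a shorter knife fits a longer pocket. Origin: centre of the pocket floor, 4 mm above the bench; x along the pocket.
- slot_130: storage block of the 130 mm knife: white, 200 x 52 x 12 mm, on the dark board, with an open pocket 140 x 38 mm, 12 mm deep, in its middle and on its +x end a label with a black bar 34 mm long, to scale. The four blocks lie side by side, 66 mm apart, in any order; a shorter knife fits a longer pocket. Origin: centre of the pocket floor, 4 mm above the bench; x along the pocket.
- slot_160: storage block of the 160 mm knife: white, 200 x 52 x 12 mm, on the dark board, with an open pocket 170 x 38 mm, 12 mm deep, in its middle and on its +x end a label with a black bar 42 mm long, to scale. The four blocks lie side by side, 66 mm apart, in any order; a shorter knife fits a longer pocket. Origin: centre of the pocket floor, 4 mm above the bench; x along the pocket.
- mat: grey draining mat 200 x 255 x 4 mm fixed on the bench; the rinsed knives lie on it. Origin: centre of the underside; y along its 255 mm side.
- rack: white draining rack, base 100 x 110 x 10 mm, with four rows of steel prongs 6 mm thick, reaching 65 mm above the bench, at x = -33, -11, 11 and 33 mm (two in a row, y = -22 and 22 mm); the casting plate stands on the base in the middle gap (16 mm wide). Fixed. Origin: centre of the underside, z up.
- plate: rinsed casting plate: glass in an aluminium frame, 10 mm thick (x), 70 mm wide (y), 140 mm tall (z), 280 g, at the start upright in the draining rack. Origin: centre of its lower 70 x 10 mm edge; z towards its upper edge. It is the same either way round. Picked up by its upper edge, across its thickness.
- stand: yellow drying stand, fixed, 300 mm long (y). Ledge: top 30 mm above the bench, from x = -16 to 60 mm, then a lip 4 mm thick and 12 mm high along its front. Square 14 mm posts, 142 mm tall, at x = 6, y = -143 and 143 mm carry the rail. Origin: at bench level; +x points to the open front, away from the robot. A plate leans with its top towards -x, 20 degrees when its foot is at the lip.
- rail (a point): middle of the drying stand's round steel rail, 12 mm thick, running along the stand's y between the posts; its axis lies at x = 6 mm of the stand, 135 mm above the bench.
- old_plate: a plate like the other (10 x 70 x 140 mm) already drying on the stand, to be left alone: it leans 20 degrees on the rail, foot at the lip, its middle within 70 mm of the stand's along y. Origin: middle of the lower edge of its back face, on the ledge; axes like the stand's (z vertical, not along the leaning plate).
- bottle: amber reagent bottle, 60 mm across, 120 mm tall, bystander. Origin: centre of the underside.
- beaker: clear beaker, 72 mm across, 85 mm tall, bystander. Origin: centre of the underside.
- wrench: open-ended wrench, 180 mm long, lying on the bench, bystander. Origin: centre of the underside; x along it.
Mind the look-alikes: they are no part of the job. Leave any orange look-alike of the knife_70 alone. Leave any blue or turquoise look-alike of the knife_100 alone.

How it is judged (in metres and radians):
At the end, for the whole second after the job is handed in: Each knife present in its own slot: within 12 mm of its centre, under 5 mm off the floor, level to 0.08, aligned to 0.15 rad, at rest. Plate at rest on the ledge (foot x 20-62 mm, y within 115 mm), leaning 0.17-0.45 rad, square to 0.15 rad, 70 mm or more from the old plate, which moved under 15 mm (horizontal distance between knife_70 and slot_70 below 0.012 m and z of knife_70 in the frame of slot_70 below 0.005 m and angle between each of knife_70, knife_100, knife_130, knife_160's own z axis and vertical below 0.08 rad and angle between the x axis of knife_70 and the x axis of slot_70, either way round below 0.15 rad and linear speed of each of knife_70, knife_100, knife_130, knife_160, plate below 0.02 m/s and horizontal distance between knife_100 and slot_100 below 0.012 m and z of knife_100 in the frame of slot_100 below 0.005 m and angle between the x axis of knife_100 and the x axis of slot_100, either way round below 0.15 rad and horizontal distance between knife_130 and slot_130 below 0.012 m and z of knife_130 in the frame of slot_130 below 0.005 m and angle between the x axis of knife_130 and the x axis of slot_130, either way round below 0.15 rad and horizontal distance between knife_160 and slot_160 below 0.012 m and z of knife_160 in the frame of slot_160 below 0.005 m and angle between the x axis of knife_160 and the x axis of slot_160, either way round below 0.15 rad and angle between plate's own z axis and vertical between 0.17 and 0.45 rad and angle between the y axis of plate and the y axis of stand, either way round below 0.15 rad and x of plate in the frame of stand between 0.02 and 0.062 m and z of plate in the frame of stand between 0.025 and 0.04 m and y of plate in the frame of stand between -0.115 and 0.115 m and contact force between plate and stand above 0.3 N and contact force between plate and old_plate below 0.05 N and horizontal distance between plate and old_plate above 0.07 m and distance of old_plate from where it was at the start of the episode below 0.015 m); the robot touches nothing.
It fails at once if the bottle, the beaker or the wrench is knocked over or shifted by more than 30 mm (distance of any of bottle, beaker, wrench from where it was at the start of the episode above 0.03 m).
It fails at once if the plate already drying is shifted by more than 15 mm (distance of old_plate from where it was at the start of the episode above 0.015 m).
It fails at once if the casting plate falls over (angle between plate's own z axis and vertical above 1.1 rad).
It fails at once if the casting plate is dropped or banged on the stand (over 60 N) (contact force between plate and stand above 60 N).
Of knife_70, knife_100, knife_130, knife_160 only 3 to 4 are there at a start; the rules pass over those that are not, and their reading is None.
At some moment in a run one of knife_70, knife_100, knife_130, knife_160 may be knocked a few centimetres aside while the robot is not near it.
It also fails if it takes over 208 s, if anything falls off the work surface, if the arm or the gripper's body presses on something with over 40 N, if the wrist force passes 120 N, or if a joint passes its speed limit or range.

ROBOT

A 6-joint arm with a two-finger parallel gripper is mounted at the origin on the work surface. World frame = base frame: x ahead of the robot, y to its left, z up, the work surface at z = 0. Lengths are in mm, angles in rad, forces in N, time in s.
With the tool pointing down it reaches from about 350 to 975 mm from the base axis. Payload 7.1 kg.
Tool frame: the origin (TCP) lies at the very end of the fingers, on their centre line; the grasp point (between the pads) lies 19 mm behind it; x points along the fingers, y is the direction in which the jaws open and shut, and the axes are right-handed (so a half turn about x gives the same grasp; the last joint's range is limited). The gripper opens to 88 mm and grips with 3 to 60 N. Pads are 20 mm wide; open, the fingers measure 115 mm over their backs; the gripper's body (75 mm by 178 mm) begins 61 mm behind the grasp point.
Start: joints at [1.211, 0.423, 1.63, -0, 1.089, -0.019], TCP at [208.869, 589.049, 222.675] pointing down, gripper open.
Joint ranges: [-3, 3], [-0.9, 2.11], [0.09, 2.58], [-1.31, 4.45], [0.11, 2.69], [-2.54, 2.54]. Speed limits (rad/s): [2.39, 2.39, 3.01, 3.14, 3.14, 3.14].

INTERFACE

Orientations are given as a rotation vector (axis times angle).
In Python, from workcell import ctrl gives the robot as it stands. The module is installed in compiled form; this text tells all that it offers.
- The arm moves only by the tool carry_out, never from a script. Its argument "commands" is a list of rows, each a list of 6 numbers: the shift along the tool's x, y, z in m, then the turn, a rotation vector about the tool's x, y, z in degrees. In form: [[tx, ty, tz, rx, ry, rz], ...]. A call has 1 to 8 rows; each row shifts and turns the pose as measured when the row begins, along the tool's axes as they then stand; what a row does not reach is not made up. A row lasts 1/8 s, in which the tool goes at most 62.5 mm and 10.7 degrees, less where a joint would pass 70% of its speed; a pose out of reach is approached as far as the arm can. A call with a gripper value outside its range is refused whole. "grip" is the closure, from 0 (fully open) to 1 (shut), set as the call begins (left out, the last holds). The fingers move at their own pace and stop on an object; the grip force is fixed at half the most. Time passes only in rows, so rows that do not move let the fingers close. It gives the time, the measured TCP pose, the force and the opening at its end, in the units of the state.
- ctrl.get_obs(): the state, without advancing time (a new reading comes with each control period).
- ctrl.get_image(name): name is "side" or "top"; returns a dict with "pixels" (384x512x3 uint8, blue, green, red), "intrinsics" (3x3 intrinsics, pixels), "rvec" (rotation vector, rad) and "tvec" (3), from world to camera coordinates, as OpenCV has them. Camera axes: x right, y down, z forward; pixel columns grow to the right and rows downward; lengths in mm; the calibration is good to about 2 mm. A picture is of the moment at which its call begins. There is no depth.
- ctrl.close_job(): hands the job in, once; it reports no verdict.
The state is a dict: "t": time; "qpos": joint angles; "qvel": joint speeds; "joint_torque": joint torques, N m; "ee_pos": TCP position; "orientation": TCP orientation; "ft_force": force on the tool from outside, world axes, zero at the start; "moment": the same for the moment, N m; "width": finger opening in mm.
Only numpy, scipy, OpenCV 4.12 (cv2) and the standard library are available. Lean on these libraries where they do the work, as an engineer would, in place of code of your own. Each camera call takes 0.05 s, during which the arm holds its last target. There are 200 camera calls.

## Working session

There is one attempt and no reset: what is moved stays moved. The work goes in short steps, Python scripts to look and compute and a tool call to move; the robot and the scene stay as the last step left them, time stands still between calls to the robot, and variables do not carry over. Pictures are saved under pics/ and viewed, about 12 in all and at most 16, crops included, and the job is handed in when it is done.

Besides the shell and the picture viewer there is one more tool, called after "Emit:" as a command line: name --pt "numbers of a row" for each row, then --argument value for the rest. carry_out: Moves the arm, as the interface text tells. Its arguments: {"type":"object","properties":{"commands":{"type":"array"},"grip":{"type":"number"}},"required":["commands"]}

```bash
mkdir -p pics; cat > h.py <<'E'
import numpy as np, cv2
from workcell import ctrl
from scipy.spatial.transform import Rotation as R
def img(n):
    d=ctrl.get_image(n); return d
def w2p(d,P):
    p,_=cv2.projectPoints(np.float64(P).reshape(-1,1,3),np.float64(d['rvec']),np.float64(d['tvec']),np.float64(d['intrinsics']),None); return p[:,0]
def p2w(d,uv,z):
    Rm,_=cv2.Rodrigues(np.float64(d['rvec'])); t=np.float64(d['tvec']).ravel(); K=np.float64(d['intrinsics'])
    C=-Rm.T@t; o=[]
    for (u,v) in np.atleast_2d(uv):
        r=Rm.T@np.linalg.inv(K)@[u,v,1]; o.append(C+r*(z-C[2])/r[2])
    return np.array(o)
def crop(d,x0,y0,x1,y1,s,name):
    cv2.imwrite('pics/'+name,cv2.resize(d['pixels'][y0:y1,x0:x1],None,fx=s,fy=s,interpolation=cv2.INTER_CUBIC))
E
python3 - <<'E'
from h import *
for n in('top','side'):
    d=img(n); crop(d,0,0,512,384,1.56,n+'0.png'); np.save(n+'0.npy',d,allow_pickle=True)
    Rm,_=cv2.Rodrigues(np.float64(d['rvec'])); print(n,-Rm.T@np.float64(d['tvec']).ravel(),d['intrinsics'],Rm)
o=ctrl.get_obs();print(o)
E
```

```text
top [ 345.75282278   23.32381324 1548.91580567] [[460.21440874   0.         251.04237853]
 [  0.         460.21440874 187.81676458]
 [  0.           0.           1.        ]] [[-0.01063974 -0.99972957 -0.02067803]
 [-0.99009679  0.01342761 -0.13974281]
 [ 0.13998268  0.01898642 -0.9899719 ]]
side [ 375.44431081 -839.19347799 1115.08715819] [[449.52577383   0.         246.69377047]
 [  0.         449.52577383 196.13719301]
 [  0.           0.           1.        ]] [[ 0.98603703 -0.16572017  0.0163648 ]
 [-0.11303973 -0.73825459 -0.66498285]
 [ 0.12228246  0.65384783 -0.74667932]]
{'t': 0.1, 'qpos': array([ 1.21101234e+00,  4.23746000e-01,  1.63062078e+00, -4.14985561e-05,
        1.08860583e+00, -1.89634100e-02]), 'qvel': array([ 0.00158956, -0.00160367, -0.00123496,  0.00078156, -0.00026233,
       -0.00084853]), 'joint_torque': array([ 3.72009736e-04, -5.45613778e+01, -2.74325538e+01,  6.45027612e-02,
        1.88036769e-02,  2.12198574e-05]), 'ee_pos': array([208.69777071, 588.58425516, 221.98810774]), 'orientation': array([ 0.26636447,  1.55442579, -0.26851278]), 'ft_force': array([-0.82566013, -0.18781099,  0.26688727]), 'moment': array([ 0.0440265 , -0.02496064, -0.06728714]), 'width': 87.89938474465286}
```

View pics/top0.png

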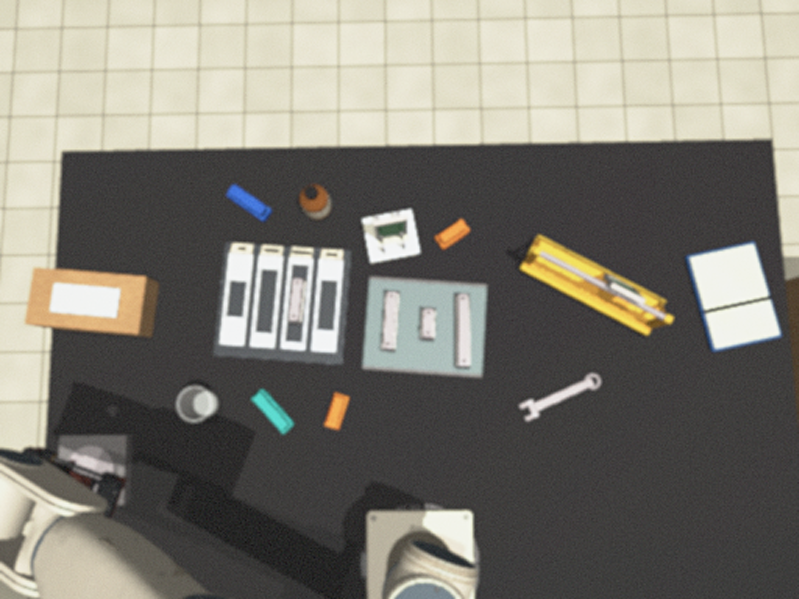

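View pics/side0.png

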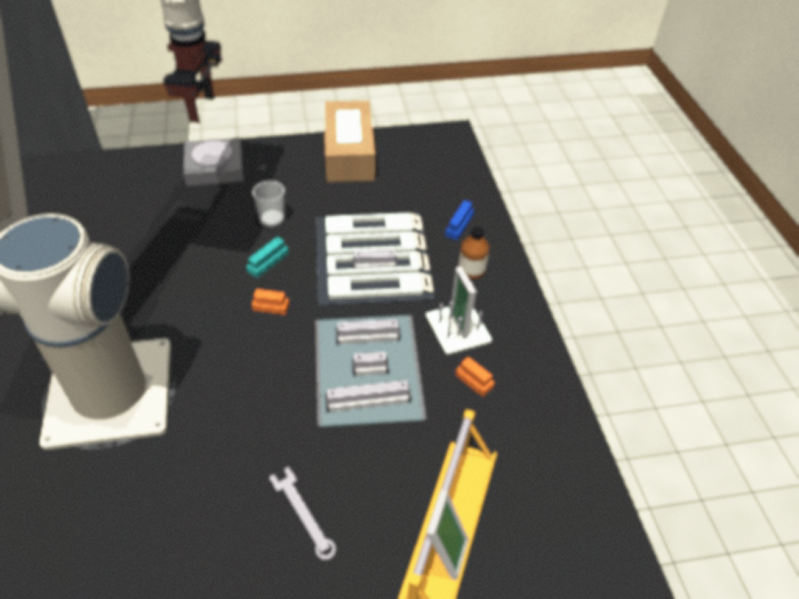

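```bash
python3 - <<'E'
from h import *
d=np.load('top0.npy',allow_pickle=True).item()
crop(d,135,125,325,250,4.2,'c1.png')
crop(d,320,140,500,250,4.4,'c2.png')
E
```

```text
(no output)
```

View pics/c1.png

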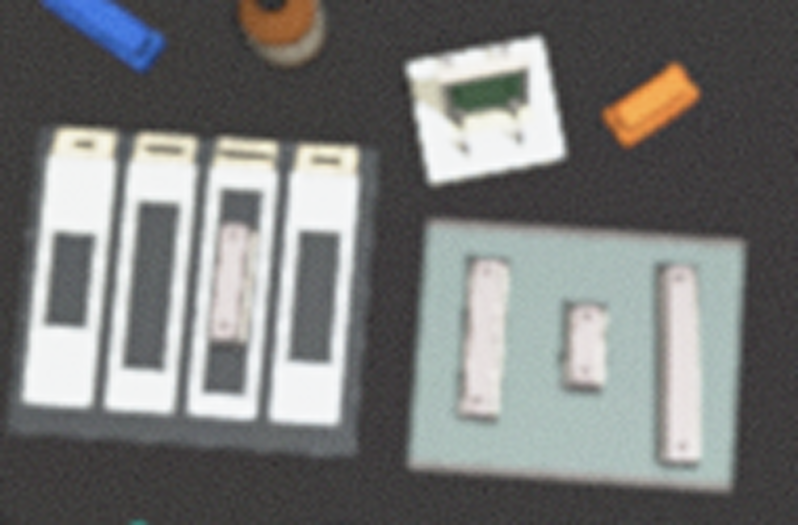

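View pics/c2.png

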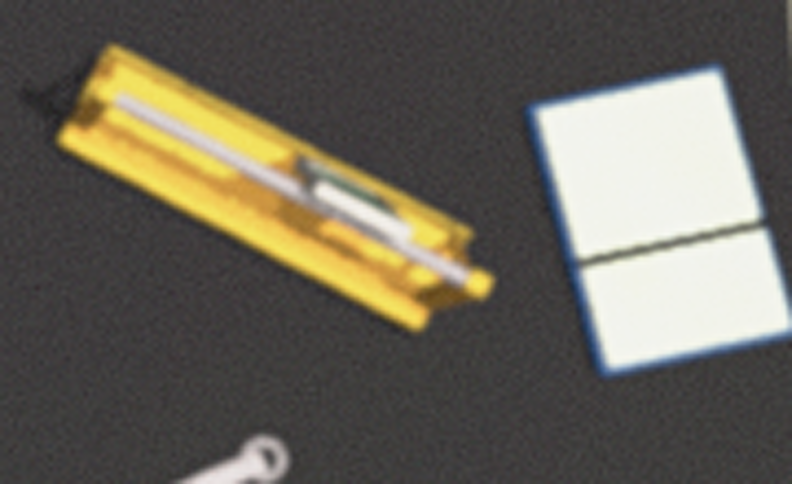

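```bash
cat >> h.py <<'E'
from scipy.optimize import minimize
S=6
def box(x0,x1,y0,y1,z0,z1): return np.array([[x,y,z] for x in(x0,x1) for y in(y0,y1) for z in(z0,z1)],float)
def knife(L): return [box(-L/2,L/2,-15,15,0,18),box(-L/2+5,L/2-5,-10,10,18,40)]
def place(P,x,y,yaw,z): c,s=np.cos(yaw),np.sin(yaw); return P@np.array([[c,s,0],[-s,c,0],[0,0,1]])+[x,y,z]
def fitmask(d,parts,z,mask,win,p0):
    """mask: bool at S-times upsampled window win=(x0,y0,x1,y1)"""
    x0,y0=win[:2]
    def f(p):
        m=np.zeros(mask.shape,np.uint8)
        for P in parts:
            uv=(w2p(d,place(P,p[0],p[1],p[2]/50,z))+.5-[x0,y0])*S
            cv2.fillConvexPoly(m,cv2.convexHull(np.round(uv*16).astype(np.int32)),1,shift=4)
        m=m>0; return -(m&mask).sum()/(m|mask).sum()
    r=minimize(f,[p0[0],p0[1],p0[2]*50],method='Nelder-Mead',options=dict(initial_simplex=[[p0[0]+a,p0[1]+b,p0[2]*50+c] for a,b,c in((0,0,0),(8,0,0),(0,8,0),(0,0,5))]))
    return r.x[0],r.x[1],r.x[2]/50,-r.fun
def up(d,win):
    x0,y0,x1,y1=win; return cv2.resize(d['pixels'][y0:y1,x0:x1],None,fx=S,fy=S,interpolation=cv2.INTER_CUBIC)
E
python3 - <<'E'
from h import *
d=np.load('top0.npy',allow_pickle=True).item()
c=lambda u,v:(u/4.2+135-.5,v/4.2+125-.5)
# pockets: dark comps; far (left, top) edges at z=4, near (right,bottom) rim z=16
win=(135,150,225,230); g=cv2.cvtColor(up(d,win),cv2.COLOR_BGR2GRAY)
n,l,st,ce=cv2.connectedComponentsWithStats((g<135).astype(np.uint8))
for i in range(1,n):
    if 3000<st[i,4]<20000:
        r=cv2.minAreaRect(np.argwhere(l==i)[:,::-1].astype(np.float32)); b=cv2.boxPoints(r)/S+[win[0],win[1]]-.5
        b=b[np.argsort(b[:,1])]; T=b[:2][np.argsort(b[:2,0])];B=b[2:][np.argsort(b[2:,0])]
        q=[T[0],T[1],B[1],B[0]]
        w=[p2w(d,[x],10)[0][:2] for x in q]
        tl,tr,br,bl=w; print('pocket',np.round(np.mean(w,0)),'len',np.linalg.norm((tl+tr-bl-br)/2),'wid',np.linalg.norm((tl+bl-tr-br)/2),'axis yaw',np.arctan2(*((tl+tr-bl-br)[::-1])),'px',np.round(np.mean(q,0)))
win=(225,170,315,245)
im=up(d,win); hsv=cv2.cvtColor(im,cv2.COLOR_BGR2HSV)
b,gg,r=[im[...,k].astype(int) for k in range(3)]
m=(r-b>-3)&(im.max(2)>130)
n,l,st,ce=cv2.connectedComponentsWithStats(cv2.morphologyEx(m.astype(np.uint8),cv2.MORPH_OPEN,np.ones((9,9))))
for i in range(1,n):
    if st[i,4]>2000:
        uv=ce[i]/S+[win[0],win[1]]-.5; w=p2w(d,[uv],34)[0]
        for L in(70,100,130,160): print(np.round(uv),st[i],L,np.round(fitmask(d,knife(L),4,l==i,win,[w[0],w[1],0.]),3))
print('k100',p2w(d,[c(233,230),c(222,338)],44), 'k70',p2w(d,[c(588,313),c(583,373)],44))
print('rack base z10',p2w(d,[c(408,66),c(541,38),c(566,158),c(432,185)],10))
E
```

```text
pocket [551. 326.] len 133.3860323306566 wid 30.75442557483187 axis yaw -0.08386457459387661 px [170. 193.]
pocket [541. 194.] len 102.69694252984824 wid 30.822988819891155 axis yaw -0.07743088510208314 px [209. 195.]
pocket [557. 392.] len 73.2987579650998 wid 30.593358681600776 axis yaw -0.0848443034905361 px [151. 191.]
pocket [485. 265.] len 41.47526997292782 wid 30.5521263258356 axis yaw -0.07253820600871395 px [188. 212.]
[250. 205.] [  113    99    76   231 13471] 70 [ 5.14682e+02  5.68290e+01 -8.80000e-02  5.33000e-01]
[250. 205.] [  113    99    76   231 13471] 100 [ 5.08961e+02  5.75070e+01 -8.10000e-02  7.54000e-01]
[250. 205.] [  113    99    76   231 13471] 130 [ 5.04568e+02  5.76380e+01 -9.30000e-02  9.07000e-01]
[250. 205.] [  113    99    76   231 13471] 160 [ 5.12196e+02  5.70900e+01 -9.20000e-02  7.49000e-01]
[296. 212.] [  401   108    61   287 15728] 70 [ 4.85122e+02 -9.74340e+01 -1.00000e-02  4.46000e-01]
[296. 212.] [  401   108    61   287 15728] 100 [ 4.77897e+02 -9.72840e+01 -1.10000e-02  6.39000e-01]
[296. 212.] [  401   108    61   287 15728] 130 [ 4.78909e
[... 581 characters left out ...]
627e+02 -1.45090e+01 -2.80000e-02  1.42000e-01]
[274. 238.] [ 182  398  222   25 2342] 100 [ 3.56789e+02 -4.38800e+00  3.12000e-01  1.22000e-01]
[274. 238.] [ 182  398  222   25 2342] 130 [ 3.45132e+02 -4.36400e+00  3.73000e-01  1.22000e-01]
[274. 238.] [ 182  398  222   25 2342] 160 [ 3.72645e+02 -7.65040e+01  1.16400e+00  1.63000e-01]
k100 [[589.99105581 254.71185452  44.        ]
 [504.29198651 262.68474851  44.        ]] k70 [[520.28670839 -24.56435462  44.        ]
 [473.26774774 -19.83398949  44.        ]]
rack base z10 [[729.18829745 117.64918632  10.        ]
 [750.92853106   8.71732889  10.        ]
 [650.79557792 -10.08793815  10.        ]
 [630.14829338  98.66970136  10.        ]]
```

```bash
cat >> h.py <<'E'
def down(yaw,flip=False): # jaws across an object whose x axis has yaw
    x=np.array([0,0,-1.]); a=yaw+np.pi/2+(np.pi if flip else 0); y=np.array([np.cos(a),np.sin(a),0]); return np.c_[x,y,np.cross(x,y)]
def delta(pos,M,frm=None):
    o=ctrl.get_obs(); p,Rc=frm if frm else (o['ee_pos'],R.from_rotvec(o['orientation']).as_matrix())
    if not isinstance(M,np.ndarray):
        c=[down(M,f) for f in(0,1)]; M=min(c,key=lambda m:R.from_matrix(Rc.T@m).magnitude())
    print('shift',np.round(Rc.T@(np.array(pos)-p)/1000,4),'rot',np.round(np.degrees(R.from_matrix(Rc.T@M).as_rotvec()),2),'final-frame shift',np.round(M.T@(np.array(pos)-p)/1000,4))
    return pos,M
E
python3 - <<'E'
from h import *
o=ctrl.get_obs(); print(R.from_rotvec(o['orientation']).as_matrix().round(3))
delta([547,259,150],-.087)
d=np.load('top0.npy',allow_pickle=True).item()
c=lambda u,v:(u/4.4+320-.5,v/4.4+140-.5)
print('lip front corners z42',p2w(d,[c(110,44),c(473,235)],42))
print('back ledge z30',p2w(d,[c(58,140),c(420,328)],30))
print('rail z135',p2w(d,[c(118,100),c(468,277),c(485,285)],138))
print('old plate top z161',p2w(d,[c(313,188),c(410,233)],160))
print('plate',p2w(d,[(lambda u,v:(u/4.2+134.5,v/4.2+124.5))(*q) for q in((447,80),(528,66))],150))
s=np.load('side0.npy',allow_pickle=True).item(); crop(s,200,250,340,384,4.4,'s1.png')
E
```

```text
[[-0.     0.334  0.942]
 [-0.001  0.942 -0.334]
 [-1.    -0.001  0.   ]]
shift [ 0.0723 -0.1975  0.429 ] rot [-1.454e+01 -1.000e-02  8.000e-02] final-frame shift [ 0.072  -0.2989  0.3657]
lip front corners z42 [[ 683.55943266 -260.64181539   42.        ]
 [ 534.16425281 -524.15251365   42.        ]]
back ledge z30 [[ 612.45371651 -220.71748382   30.        ]
 [ 466.27067776 -484.81941471   30.        ]]
rail z135 [[ 621.55168477 -246.60570815  138.        ]
 [ 492.78830058 -483.9515096   138.        ]
 [ 487.05381647 -495.31633054  138.        ]]
old plate top z161 [[ 553.52949019 -373.87545866  160.        ]
 [ 521.36690479 -438.43634325  160.        ]]
plate [[683.20996575  80.17207941 150.        ]
 [692.9006396   19.9886494  150.        ]]
```

View pics/s1.png

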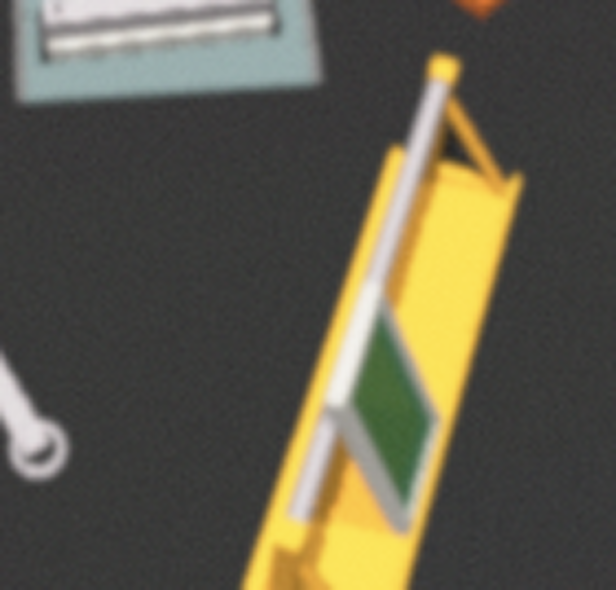

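Emit:
carry_out --pt "0.02 0 0 -7.3 0 0" --pt "0.02 0 0 -7.2 0 0" --pt "0 -0.038 0.046 0 0 0" --pt "0 -0.038 0.046 0 0 0" --pt "0 -0.038 0.046 0 0 0" --pt "0 -0.038 0.046 0 0 0" --pt "0 -0.038 0.046 0 0 0" --pt "0 -0.038 0.046 0 0 0" --grip 0.5

```text
t: 1.1
ee_pos: [469.7, 335.0, 178.2]
orientation: [0.053, 1.573, -0.058]
ft_force: [1.3, -0.2, 0.4]
width: 44.2
```

```bash
python3 -c "
from h import *
o=ctrl.get_obs();print(o['t'],o['ee_pos'],o['width'],o['ft_force'])
delta([547,259,110],-.09)"
```

```text
1.1 [469.7289601  335.04219259 178.22554526] 44.19079621878193 [ 1.25264667 -0.18672793  0.40356925]
shift [ 0.0683 -0.0702  0.0826] rot [ 1.11 -0.14  0.19] final-frame shift [ 0.0682 -0.0688  0.0838]
```

Emit:
carry_out --pt "0.02 -0.035 0.042 1.1 0 0" --pt "0.02 -0.0345 0.0415 0 0 0" --pt "0.028 0 0 0 0 0" --pt "0 0 0 0 0 0"

```text
t: 1.6
ee_pos: [552.5, 252.2, 108.2]
orientation: [0.074, 1.571, -0.078]
ft_force: [0.1, 0.1, -0.1]
width: 43.7
```

```bash
python3 -c "
from h import *
delta([547,259,26],-.09)
d=img('top');crop(d,150,120,260,220,6,'t1.png')"
```

```text
shift [ 0.0822  0.0065 -0.006 ] rot [-0.39 -0.1   0.17] final-frame shift [ 0.0822  0.0063 -0.0061]
```

View pics/t1.png

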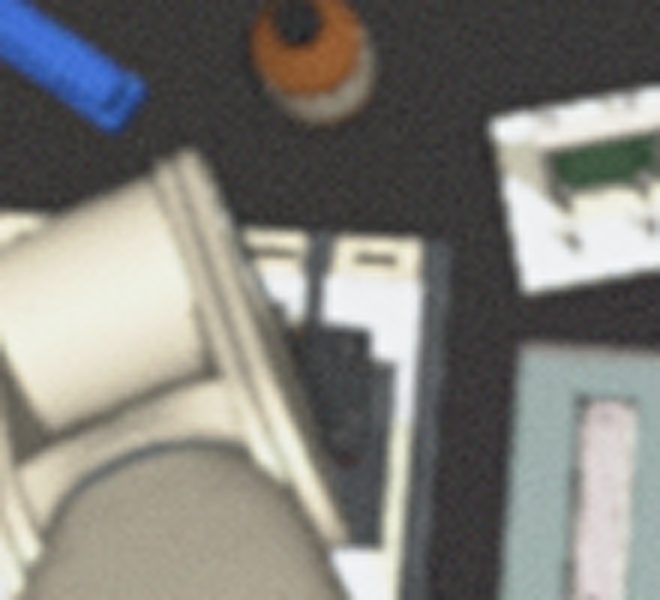

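Emit:
carry_out --pt "0.02 0.0063 -0.006 0 0 0" --pt "0.03 0 0 0 0 0" --pt "0.025 0 0 0 0 0" --pt "0.005 0 0 0 0 0" --pt "0 0 0 0 0 0"

```text
t: 2.28
ee_pos: [550.9, 265.2, 35.1]
orientation: [0.074, 1.56, -0.069]
ft_force: [0.9, 0.3, 0.4]
width: 43.7
```

Emit:
carry_out --pt "0 0 0 0 0 0" --pt "0 0 0 0 0 0" --pt "0 0 0 0 0 0" --grip 0.85

```text
t: 2.65
ee_pos: [551.9, 264.2, 38.3]
orientation: [0.071, 1.557, -0.069]
ft_force: [0.6, -7.7, -2.4]
width: 20.1
```

Emit:
carry_out --pt "0 0 0 0 0 0" --pt "0 0 0 0 0 0" --pt "0.004 0 -0.003 0 0 0" --grip 0.5

```text
t: 3.02
ee_pos: [550.0, 264.7, 35.4]
orientation: [0.073, 1.555, -0.068]
ft_force: [-0.7, -0.4, 0.2]
width: 43.3
```

```bash
python3 -c "
from h import *
delta([547,259,26],-.09); print(ctrl.get_obs()['ee_pos'],ctrl.get_obs()['ft_force'])
d=img('top');print(ctrl.get_obs()['ee_pos'])"
```

```text
shift [ 0.0094 -0.006  -0.0026] rot [ 0.01  0.82 -0.2 ] final-frame shift [ 0.0094 -0.006  -0.0025]
[549.98137245 264.70789718  35.43582943] [-0.68666438 -0.42588321  0.24113198]
[548.90286594 264.4704824   34.6157894 ]
```

Emit:
carry_out --pt "0.004 -0.006 -0.002 0 0.8 0" --pt "0.005 0 0 0 0 0" --pt "0.004 0 0 0 0 0" --pt "0.002 0 0 0 0 0"

```text
t: 3.58
ee_pos: [545.8, 258.4, 18.0]
orientation: [0.072, 1.573, -0.068]
ft_force: [-0.5, 0.6, 0.2]
width: 43.8
```

Emit:
carry_out --pt "-0.006 0 0 0 0 0" --pt "0 0 0 0 0 0"

```text
t: 3.82
ee_pos: [545.9, 258.5, 24.2]
orientation: [0.072, 1.573, -0.068]
ft_force: [0.5, 0.2, 0.5]
width: 43.8
```

Emit:
carry_out --pt "-0.002 0 0 0 0 0" --pt "0 0 0 0 0 0" --pt "0 0 0 0 0 0" --pt "0 0 0 0 0 0" --grip 1

```text
t: 4.32
ee_pos: [546.1, 258.8, 26.9]
orientation: [0.073, 1.572, -0.068]
ft_force: [-0.1, -0.0, -0.6]
width: 19.7
```

```bash
python3 -c "
from h import *
delta([541.5,194,26],-.082); o=ctrl.get_obs(); print(o['ee_pos'],o['ft_force'],o['width'])"
```

```text
shift [ 0.0007 -0.065   0.0012] rot [-0.42 -0.12 -0.17] final-frame shift [ 0.0009 -0.065   0.0007]
[546.14209939 258.79823786  26.87807449] [-0.09820069 -0.03530134 -0.56207355] 19.744609783593972
```

Emit:
carry_out --pt "-0.02 0 0 0 0 0" --pt "-0.02 0 0 0 0 0" --pt "0 -0.02 0 0 0 0" --pt "0 -0.025 0 0 0 0" --pt "0 -0.015 0 0 0 0" --pt "0 0 0 0 0 0" --pt "0 0 0 0 0 0"

```text
t: 5.2
ee_pos: [539.6, 194.3, 70.3]
orientation: [0.072, 1.572, -0.069]
ft_force: [-0.3, -0.3, -3.2]
width: 19.8
```

```bash
python3 -c "
from h import *
delta([540.5,194,26],-.082); o=ctrl.get_obs(); print(o['ee_pos'],o['ft_force'],o['width'])"
```

```text
shift [ 0.0443 -0.0003  0.001 ] rot [-0.45 -0.15 -0.13] final-frame shift [ 0.0443 -0.0002  0.0009]
[539.64755487 194.31853869  70.26729793] [-0.2794637  -0.29837612 -3.16014143] 19.836663420500575
```

Emit:
carry_out --pt "0.015 0 0.001 0 0 0" --pt "0.01 0 0 0 0 0" --pt "0.006 0 0 0 0 0" --pt "0.003 0 0 0 0 0" --pt "0 0 0 0 0 0"

```text
t: 5.82
ee_pos: [540.1, 195.7, 32.5]
orientation: [0.071, 1.574, -0.068]
ft_force: [-0.3, 0.4, -4.2]
width: 19.7
```

Emit:
carry_out --pt "0.004 -0.001 0 0 0 0" --pt "0.002 0 0 0 0 0" --pt "0.001 0 0 0 0 0" --pt "0 0 0 0 0 0"

```text
t: 6.32
ee_pos: [540.6, 195.0, 27.2]
orientation: [0.071, 1.572, -0.067]
ft_force: [0.6, -0.1, -3.2]
width: 19.7
```

Release, rise.

Emit:
carry_out --pt "0 0 0 0 0 0" --pt "0 0 0 0 0 0" --pt "-0.02 0 0 0 0 0" --pt "-0.04 0 0 0 0 0" --pt "-0.03 0 0 0 0 0" --pt "0 0 0 0 0 0" --grip 0.5

```text
t: 7.08
ee_pos: [542.6, 195.2, 124.0]
orientation: [0.072, 1.568, -0.066]
ft_force: [-0.1, -0.7, 0.8]
width: 43.8
```

```bash
cat >> h.py <<'E'
def find(d):
    for nm,win in(('mat',(225,170,320,245)),('board',(140,145,225,235))):
        im=up(d,win).astype(int); b,g,r=im[...,0],im[...,1],im[...,2]
        m=(r-b>-3)&(r-g>4)&(im.max(2)>130)&(im.max(2)<236) if nm=='board' else (r-b>-3)&(im.max(2)>130)
        n,l,st,ce=cv2.connectedComponentsWithStats(cv2.morphologyEx(m.astype(np.uint8),cv2.MORPH_OPEN,np.ones((9,9))))
        for i in range(1,n):
            if st[i,4]>4000:
                uv=ce[i]/S+[win[0],win[1]]-.5; w=p2w(d,[uv],34)[0]
                print(nm,np.round(uv),st[i,2:],max([(round(f[3],3),L,np.round(f[:3],3)) for L in(70,100,130,160) for f in[fitmask(d,knife(L),4,l==i,win,[w[0],w[1],-.05])]],key=lambda a:a[0]))
E
python3 -c "
from h import *
d=img('top');find(d)
delta([480,-97.4,120],-.014); o=ctrl.get_obs(); print(o['ee_pos'],o['ft_force'],o['width'])"
```

```text
mat [250. 205.] [   74   227 13191] (np.float64(0.898), 130, array([ 5.06299e+02,  5.68540e+01, -8.40000e-02]))
mat [297. 212.] [   57   284 14852] (np.float64(0.892), 160, array([ 4.81989e+02, -9.79150e+01, -1.30000e-02]))
mat [274. 207.] [  65  120 6492] (np.float64(0.855), 70, array([ 4.98066e+02, -2.36830e+01, -7.00000e-02]))
mat [227. 236.] [  50  141 4204] (np.float64(0.955), 100, array([3.99474e+02, 1.38597e+02, 3.02000e-01]))
board [189. 181.] [  364   382 60433] (np.float64(0.137), 160, array([ 5.91284e+02,  2.71906e+02, -1.33000e-01]))
board [200. 220.] [  309   203 46785] (np.float64(0.238), 130, array([ 4.54830e+02,  2.22008e+02, -5.40000e-02]))
shift [ 0.0017 -0.2966 -0.0358] rot [-4.25 -0.02 -0.2 ] final-frame shift [ 0.0028 -0.2932 -0.0577]
[541.80323367 194.9286621  122.75166599] [0.53251972 0.14885864 0.72797142] 44.397011825311836
```

Emit:
carry_out --pt "0 -0.03 -0.006 -2.1 0 0" --pt "0 -0.045 -0.009 -2.1 0 0" --pt "0 -0.05 -0.01 0 0 0" --pt "0 -0.05 -0.01 0 0 0" --pt "0 -0.05 -0.01 0 0 0" --pt "0 -0.035 -0.007 0 0 0" --pt "0 -0.015 -0.003 0 0 0" --pt "0 0 0 0 0 0"

```text
t: 8.12
ee_pos: [473.8, -85.0, 116.3]
orientation: [0.012, 1.579, -0.005]
ft_force: [-0.0, 0.1, -0.4]
width: 43.5
```

```bash
python3 -c "
from h import *
delta([480.5,-97.6,26],-.014)"
```

```text
shift [ 0.0902 -0.0129  0.0076] rot [ 0.2  -0.5  -0.26] final-frame shift [ 0.0903 -0.0125  0.0069]
```

Emit:
carry_out --pt "0.015 -0.0115 0.006 0.2 -0.4 0" --pt "0.022 0 0 0 0 0" --pt "0.02 0 0 0 0 0" --pt "0.012 0 0 0 0 0" --pt "0.005 0 0 0 0 0" --pt "0 0 0 0 0 0"

```text
t: 8.88
ee_pos: [482.3, -93.6, 36.5]
orientation: [0.01, 1.571, -0.003]
ft_force: [0.6, -0.3, -0.3]
width: 44.1
```

```bash
python3 -c "
from h import *
delta([480.5,-97.6,26],-.014)"
```

```text
shift [ 0.0105 -0.0041 -0.0017] rot [ 0.33 -0.03 -0.28] final-frame shift [ 0.0105 -0.004  -0.0017]
```

Emit:
carry_out --pt "0.004 -0.004 -0.0015 0.3 0 0" --pt "0.004 0 0 0 0 0" --pt "0.001 0 0 0 0 0" --pt "0 0 0 0 0 0"

```text
t: 9.38
ee_pos: [481.7, -98.1, 28.3]
orientation: [0.014, 1.568, -0.008]
ft_force: [0.7, -0.5, -0.3]
width: 43.6
```

Emit:
carry_out --pt "0.001 0 -0.001 0 0 0" --pt "0 0 0 0 0 0" --pt "0 0 0 0 0 0" --pt "0 0 0 0 0 0" --grip 1

```text
t: 9.88
ee_pos: [480.8, -98.1, 27.5]
orientation: [0.014, 1.568, -0.008]
ft_force: [0.7, -0.4, -1.1]
width: 19.8
```

Emit:
carry_out --pt "-0.02 0 0 0 0 0" --pt "-0.04 0 0 0 0 0" --pt "-0.02 0 0 0 0 0" --pt "0 0 0 0 0 0"

```text
t: 10.38
ee_pos: [477.9, -97.8, 107.2]
orientation: [0.015, 1.574, -0.007]
ft_force: [0.2, -0.3, -5.7]
width: 19.6
```

```bash
python3 -c "
from h import *
delta([546,260,70],-.083)"
```

```text
shift [0.039  0.3585 0.0632] rot [ 3.96 -0.21 -0.3 ] final-frame shift [0.0372 0.3623 0.0382]
```

Emit:
carry_out --pt "0 0.03 0.003 2 0 0" --pt "0 0.05 0.005 2 0 0" --pt "0 0.055 0.006 0 0 0" --pt "0 0.06 0.006 0 0 0" --pt "0 0.06 0.006 0 0 0" --pt "0 0.055 0.006 0 0 0" --pt "0 0.03 0.003 0 0 0" --pt "0 0.005 0 0 0 0"

```text
t: 11.38
ee_pos: [534.5, 252.2, 96.3]
orientation: [0.071, 1.587, -0.069]
ft_force: [-0.5, -0.0, -4.5]
width: 20.2
```

Emit:
carry_out --pt "0 0 0 0 0 0"

```text
t: 11.5
ee_pos: [533.3, 251.6, 94.8]
orientation: [0.069, 1.59, -0.07]
ft_force: [0.7, -0.2, -4.3]
width: 19.7
```

```bash
python3 -c "
from h import *
delta([546,260,45],-.083)"
```

```text
shift [0.0495 0.0096 0.0128] rot [-0.3  -1.14  0.08] final-frame shift [0.0498 0.0094 0.0119]
```

Emit:
carry_out --pt "0.01 0.009 0.0115 -0.3 -1.1 0" --pt "0.015 0 0 0 0 0" --pt "0.012 0 0 0 0 0" --pt "0.006 0 0 0 0 0" --pt "0 0 0 0 0 0" --pt "0 0 0 0 0 0"

```text
t: 12.25
ee_pos: [545.0, 255.7, 46.7]
orientation: [0.065, 1.573, -0.071]
ft_force: [-0.1, -0.2, -3.9]
width: 19.8
```

```bash
python3 -c "
from h import *
delta([546,260,28],-.083)"
```

```text
shift [0.0187 0.0045 0.0006] rot [-0.22 -0.16  0.21] final-frame shift [0.0187 0.0044 0.0006]
```

Emit:
carry_out --pt "0 0.004 0.0005 0 0 0" --pt "0.005 0 0 0 0 0" --pt "0.004 0 0 0 0 0" --pt "0 0 0 0 0 0"

```text
t: 12.75
ee_pos: [546.6, 260.4, 38.2]
orientation: [0.066, 1.571, -0.07]
ft_force: [-0.5, 0.2, -5.2]
width: 19.9
```

```bash
python3 -c "
from h import *
delta([546,260,28],-.083)"
```

```text
shift [ 0.0102 -0.0005 -0.0005] rot [-0.2  -0.05  0.15] final-frame shift [ 0.0102 -0.0005 -0.0005]
```

Emit:
carry_out --pt "0.005 0 0 0 0 0" --pt "0.003 0 0 0 0 0" --pt "0.001 0 0 0 0 0" --pt "0 0 0 0 0 0"

```text
t: 13.25
ee_pos: [546.5, 260.3, 28.4]
orientation: [0.066, 1.571, -0.07]
ft_force: [0.3, -0.1, -3.7]
width: 19.8
```

Emit:
carry_out --pt "0 0 0 0 0 0" --pt "0 0 0 0 0 0" --pt "-0.02 0 0 0 0 0" --pt "-0.04 0 0 0 0 0" --pt "-0.025 0 0 0 0 0" --pt "0 0 0 0 0 0" --grip 0.5

```text
t: 14.0
ee_pos: [549.2, 261.7, 122.0]
orientation: [0.068, 1.564, -0.067]
ft_force: [-0.8, 0.3, -0.1]
width: 43.9
```

```bash
python3 -c "
from h import *
d=img('top');find(d)
delta([505.5,57.2,100],-.087)"
```

```text
mat [250. 205.] [   74   227 13151] (np.float64(0.902), 130, array([ 5.05805e+02,  5.70610e+01, -8.60000e-02]))
mat [274. 207.] [  65  118 6504] (np.float64(0.848), 70, array([ 4.9635e+02, -2.3252e+01, -7.4000e-02]))
board [164. 180.] [  327   400 54446] (np.float64(0.257), 160, array([6.25818e+02, 2.89567e+02, 3.54000e-01]))
board [209. 194.] [  54  160 5227] (np.float64(0.547), 70, array([5.40591e+02, 1.98200e+02, 1.03000e-01]))
board [176. 219.] [  344   220 52353] (np.float64(0.284), 160, array([468.686, 342.381,  -0.586]))
shift [ 0.0207 -0.2072 -0.0254] rot [ 0.02  0.22 -0.01] final-frame shift [ 0.0208 -0.2072 -0.0252]
```

Same pattern for the 130 mm knife.

Emit:
carry_out --pt "0 -0.025 -0.003 0 0 0" --pt "0 -0.045 -0.006 0 0 0" --pt "0 -0.05 -0.006 0 0 0" --pt "0 -0.045 -0.005 0 0 0" --pt "0 -0.02 -0.003 0 0 0" --pt "0 0 0 0 0 0" --pt "0 0 0 0 0 0"

```text
t: 14.92
ee_pos: [500.9, 68.1, 114.9]
orientation: [0.066, 1.578, -0.071]
ft_force: [-0.2, 0.4, 0.4]
width: 43.9
```

```bash
python3 -c "
from h import *
delta([505.5,57.2,36],-.087)"
```

```text
shift [ 0.0789 -0.0102  0.0061] rot [-0.02 -0.45  0.22] final-frame shift [ 0.0789 -0.0105  0.0055]
```

Emit:
carry_out --pt "0.01 -0.0095 0.0045 0 -0.4 0" --pt "0.02 0 0 0 0 0" --pt "0.02 0 0 0 0 0" --pt "0.014 0 0 0 0 0" --pt "0.006 0 0 0 0 0" --pt "0 0 0 0 0 0"

```text
t: 15.68
ee_pos: [505.9, 59.3, 40.2]
orientation: [0.061, 1.569, -0.067]
ft_force: [-0.4, 0.6, 0.8]
width: 43.8
```

```bash
python3 -c "
from h import *
delta([505.5,57.2,27],-.087)"
```

```text
shift [ 0.0132 -0.0021 -0.0002] rot [0.3  0.04 0.22] final-frame shift [ 0.0132 -0.0021 -0.0002]
```

Emit:
carry_out --pt "0.006 -0.002 0 0.3 0 0" --pt "0.005 0 0 0 0 0" --pt "0.001 0 0 0 0 0" --pt "0 0 0 0 0 0"

```text
t: 16.18
ee_pos: [506.8, 57.2, 28.6]
orientation: [0.066, 1.567, -0.071]
ft_force: [-0.1, 0.2, 0.5]
width: 43.9
```

Emit:
carry_out --pt "0 0 0 0 0 0" --pt "0 0 0 0 0 0" --pt "0 0 0 0 0 0" --grip 1

```text
t: 16.55
ee_pos: [507.1, 57.2, 29.0]
orientation: [0.066, 1.566, -0.071]
ft_force: [-0.4, -1.1, -1.3]
width: 19.8
```

Emit:
carry_out --pt "-0.02 0 0 0 0 0" --pt "-0.04 0 0 0 0 0" --pt "-0.02 0 0 0 0 0" --pt "0 0 0 0 0 0"

```text
t: 17.05
ee_pos: [504.5, 57.3, 109.1]
orientation: [0.065, 1.571, -0.072]
ft_force: [0.5, -0.6, -4.5]
width: 19.7
```

```bash
python3 -c "
from h import *
delta([551,326,45],-.083)"
```

```text
shift [0.0629 0.272  0.023 ] rot [-0.24 -0.08  0.24] final-frame shift [0.0641 0.2716 0.0241]
```

Emit:
carry_out --pt "0 0.03 0.003 0 0 0" --pt "0 0.05 0.005 0 0 0" --pt "0 0.058 0.006 0 0 0" --pt "0 0.058 0.006 0 0 0" --pt "0 0.05 0.005 0 0 0" --pt "0 0.02 0.002 0 0 0" --pt "0 0 0 0 0 0" --pt "0 0 0 0 0 0"

```text
t: 18.05
ee_pos: [549.8, 323.4, 95.3]
orientation: [0.061, 1.585, -0.08]
ft_force: [0.6, 0.2, -3.7]
width: 19.6
```

```bash
python3 -c "
from h import *
delta([552,326,45],-.083)"
```

```text
shift [0.0502 0.0034 0.0027] rot [-0.4  -0.88  0.73] final-frame shift [0.0503 0.0028 0.002 ]
```

Emit:
carry_out --pt "0.01 0.0028 0.002 -0.4 -0.9 0.6" --pt "0.015 0 0 0 0 0" --pt "0.012 0 0 0 0 0" --pt "0.006 0 0 0 0 0" --pt "0 0 0 0 0 0" --pt "0 0 0 0 0 0"

```text
t: 18.8
ee_pos: [551.3, 320.4, 49.2]
orientation: [0.065, 1.572, -0.073]
ft_force: [-0.4, -0.0, -3.8]
width: 19.9
```

```bash
python3 -c "
from h import *
delta([552,326,29],-.083)"
```

```text
shift [0.0202 0.0058 0.0003] rot [-0.29 -0.15  0.29] final-frame shift [0.0202 0.0057 0.0002]
```

Emit:
carry_out --pt "0 0.005 0 -0.2 0 0" --pt "0.006 0 0 0 0 0" --pt "0.004 0 0 0 0 0" --pt "0 0 0 0 0 0"

```text
t: 19.3
ee_pos: [552.2, 326.4, 39.4]
orientation: [0.063, 1.571, -0.069]
ft_force: [0.7, -0.3, -3.6]
width: 19.8
```

```bash
python3 -c "
from h import *
delta([552,326,29],-.083)"
```

```text
shift [ 0.0104 -0.0004 -0.0002] rot [-0.04 -0.07  0.23] final-frame shift [ 0.0104 -0.0004 -0.0002]
```

Emit:
carry_out --pt "0.005 0 0 0 0 0" --pt "0.003 0 0 0 0 0" --pt "0.0015 0 0 0 0 0" --pt "0 0 0 0 0 0"

```text
t: 19.8
ee_pos: [552.2, 326.3, 29.3]
orientation: [0.063, 1.571, -0.069]
ft_force: [-0.2, 0.5, -2.3]
width: 20.0
```

Emit:
carry_out --pt "0 0 0 0 0 0" --pt "0 0 0 0 0 0" --pt "-0.02 0 0 0 0 0" --pt "-0.04 0 0 0 0 0" --pt "-0.025 0 0 0 0 0" --pt "0 0 0 0 0 0" --grip 0.5

```text
t: 20.55
ee_pos: [554.6, 327.9, 122.5]
orientation: [0.065, 1.566, -0.066]
ft_force: [0.6, 0.1, 0.9]
width: 43.8
```

```bash
python3 -c "
from h import *
d=img('top');find(d)
delta([497.5,-23.3,100],-.074)"
```

```text
mat [274. 207.] [  64  120 6491] (np.float64(0.859), 70, array([ 4.99147e+02, -2.37050e+01, -7.20000e-02]))
board [150. 173.] [  166   309 26698] (np.float64(0.497), 160, array([6.38120e+02, 3.85599e+02, 4.12000e-01]))
board [188. 193.] [   67   272 11273] (np.float64(0.663), 160, array([ 5.50625e+02,  2.62281e+02, -6.30000e-02]))
board [208. 193.] [  57  163 6122] (np.float64(0.59), 100, array([5.45227e+02, 1.95771e+02, 1.00000e-03]))
board [157. 217.] [  253   237 46009] (np.float64(0.325), 160, array([ 4.64616e+02,  3.96361e+02, -2.86000e-01]))
shift [ 0.0217 -0.3543 -0.0269] rot [-0.57  0.16  0.07] final-frame shift [ 0.0214 -0.354  -0.0304]
```

Emit:
carry_out --pt "0 -0.03 -0.003 -0.5 0 0" --pt "0 -0.05 -0.005 0 0 0" --pt "0 -0.06 -0.006 0 0 0" --pt "0 -0.06 -0.006 0 0 0" --pt "0 -0.06 -0.005 0 0 0" --pt "0 -0.05 -0.004 0 0 0" --pt "0 -0.025 -0.002 0 0 0" --pt "0 0 0 0 0 0"

```text
t: 21.6
ee_pos: [492.2, -13.4, 115.9]
orientation: [0.056, 1.575, -0.059]
ft_force: [0.4, 0.5, -0.2]
width: 44.3
```

```bash
python3 -c "
from h import *
delta([497.5,-23,36],-.074)"
```

```text
shift [ 0.0799 -0.009   0.0064] rot [ 0.06 -0.26  0.12] final-frame shift [ 0.0799 -0.0092  0.006 ]
```

Emit:
carry_out --pt "0.01 -0.0085 0.005 0 -0.2 0" --pt "0.02 0 0 0 0 0" --pt "0.02 0 0 0 0 0" --pt "0.014 0 0 0 0 0" --pt "0.006 0 0 0 0 0" --pt "0 0 0 0 0 0"

```text
t: 22.35
ee_pos: [497.8, -19.7, 40.4]
orientation: [0.052, 1.572, -0.055]
ft_force: [-0.5, 0.1, -0.1]
width: 44.0
```

```bash
python3 -c "
from h import *
delta([497.5,-23,27],-.074)"
```

```text
shift [ 0.0134 -0.0033 -0.    ] rot [ 0.36 -0.1   0.11] final-frame shift [ 0.0134 -0.0034 -0.    ]
```

Emit:
carry_out --pt "0.006 -0.003 0 0.3 0 0" --pt "0.005 0 0 0 0 0" --pt "0.001 0 0 0 0 0" --pt "0 0 0 0 0 0"

```text
t: 22.85
ee_pos: [498.6, -23.0, 28.8]
orientation: [0.056, 1.569, -0.059]
ft_force: [0.5, 0.1, 0.5]
width: 44.0
```

Emit:
carry_out --pt "0 0 0 0 0 0" --pt "0 0 0 0 0 0" --pt "0 0 0 0 0 0" --grip 1

```text
t: 23.22
ee_pos: [498.9, -23.0, 29.2]
orientation: [0.056, 1.569, -0.059]
ft_force: [-0.3, -0.9, -1.5]
width: 19.9
```

Emit:
carry_out --pt "-0.02 0 0 0 0 0" --pt "-0.04 0 0 0 0 0" --pt "-0.02 0 0 0 0 0" --pt "0 0 0 0 0 0"

```text
t: 23.72
ee_pos: [497.4, -22.7, 110.2]
orientation: [0.056, 1.572, -0.059]
ft_force: [-0.1, -0.9, -2.2]
width: 19.6
```

```bash
python3 -c "
from h import *
delta([557,392,45],-.083)"
```

```text
shift [0.0644 0.4181 0.0291] rot [ 0.55 -0.1   0.11] final-frame shift [0.0652 0.4182 0.025 ]
```

Emit:
carry_out --pt "0 0.03 0.003 0.5 0 0" --pt "0 0.055 0.004 0 0 0" --pt "0 0.06 0.005 0 0 0" --pt "0 0.06 0.005 0 0 0" --pt "0 0.06 0.004 0 0 0" --pt "0 0.06 0.003 0 0 0" --pt "0 0.05 0.003 0 0 0" --pt "0 0.025 0.001 0 0 0"

```text
t: 24.72
ee_pos: [555.9, 382.6, 97.2]
orientation: [0.063, 1.582, -0.074]
ft_force: [0.2, -1.0, -2.4]
width: 19.7
```

Emit:
carry_out --pt "0 0 0 0 0 0" --pt "0 0 0 0 0 0"

```text
t: 24.98
ee_pos: [554.0, 382.8, 93.6]
orientation: [0.059, 1.585, -0.074]
ft_force: [0.1, -0.2, -2.1]
width: 20.2
```

```bash
python3 -c "
from h import *
delta([558,392,45],-.083)"
```

```text
shift [0.0484 0.01   0.0039] rot [-0.1  -0.86  0.6 ] final-frame shift [0.0486 0.0095 0.0032]
```

Emit:
carry_out --pt "0.01 0.0095 0.003 0 -0.9 0.6" --pt "0.015 0 0 0 0 0" --pt "0.012 0 0 0 0 0" --pt "0.006 0 0 0 0 0" --pt "0 0 0 0 0 0" --pt "0 0 0 0 0 0"

```text
t: 25.72
ee_pos: [557.5, 388.5, 46.0]
orientation: [0.068, 1.571, -0.071]
ft_force: [0.1, 0.4, -1.8]
width: 19.8
```

```bash
python3 -c "
from h import *
delta([558,392,29],-.083)"
```

```text
shift [0.0169 0.0035 0.0002] rot [-0.31 -0.04  0.09] final-frame shift [0.017  0.0035 0.0002]
```

Emit:
carry_out --pt "0 0.0033 0 -0.3 0 0" --pt "0.004 0 0 0 0 0" --pt "0.003 0 0 0 0 0" --pt "0 0 0 0 0 0"

```text
t: 26.22
ee_pos: [558.4, 392.7, 39.6]
orientation: [0.064, 1.569, -0.065]
ft_force: [0.6, -0.4, -1.6]
width: 19.7
```

```bash
python3 -c "
from h import *
delta([558,392,29],-.083)"
```

```text
shift [ 0.0106 -0.0007 -0.0003] rot [0.03 0.04 0.02] final-frame shift [ 0.0106 -0.0007 -0.0003]
```

Emit:
carry_out --pt "0.005 -0.0005 0 0 0 0" --pt "0.003 0 0 0 0 0" --pt "0.0015 0 0 0 0 0" --pt "0 0 0 0 0 0"

```text
t: 26.72
ee_pos: [558.3, 392.0, 29.3]
orientation: [0.064, 1.569, -0.065]
ft_force: [-1.0, -0.7, -1.3]
width: 20.2
```

Emit:
carry_out --pt "0 0 0 0 0 0" --pt "0 0 0 0 0 0" --pt "-0.02 0 0 0 0 0" --pt "-0.05 0 0 0 0 0" --pt "-0.06 0 0 0 0 0" --pt "-0.06 0 0 0 0 0" --pt "-0.04 0 0 0 0 0" --grip 0.5

```text
t: 27.6
ee_pos: [557.6, 391.7, 269.9]
orientation: [0.064, 1.57, -0.065]
ft_force: [0.6, -0.2, 0.1]
width: 44.2
```

```bash
python3 -c "
from h import *
M=down(.187)
# jaws across rack x axis (y_tool along rack x)
delta([690,52,260],.187+np.pi/2); print(ctrl.get_obs()['qpos'].round(2))"
```

```text
shift [ 0.0102 -0.3276  0.16  ] rot [7.456e+01 4.000e-02 3.000e-02] final-frame shift [0.0099 0.067  0.3584]
[ 0.6   0.46  1.45 -0.    1.23 -0.89]
```

Emit:
carry_out --pt "0 0 0 10.6 0 0" --pt "0 0 0 10.6 0 0" --pt "0 0 0 10.6 0 0" --pt "0 0 0 10.6 0 0" --pt "0 0 0 10.6 0 0" --pt "0 0 0 10.6 0 0" --pt "0 0 0 10.6 0 0" --grip 0.3

```text
t: 28.48
ee_pos: [559.6, 393.2, 290.6]
orientation: [1.098, 1.279, -1.062]
ft_force: [0.6, -0.5, -0.2]
width: 61.2
```

```bash
python3 -c "
from h import *
d=img('top');s=img('side')
a=cv2.resize(d['pixels'][125:180,225:275],(400,440),interpolation=cv2.INTER_CUBIC)
b=cv2.resize(s['pixels'][165:231,270:320],(400,528),interpolation=cv2.INTER_CUBIC)
c=np.zeros((600,800,3),np.uint8);c[:440,:400]=a;c[:528,400:]=b;cv2.imwrite('pics/pl.png',c)
crop(d,135,125,235,245,5,'bd.png')
delta([690,52,260],.187+np.pi/2)"
```

```text
shift [0.029  0.0673 0.3592] rot [-0.56 -0.5  -1.24] final-frame shift [0.0307 0.0645 0.3596]
```

View pics/pl.png

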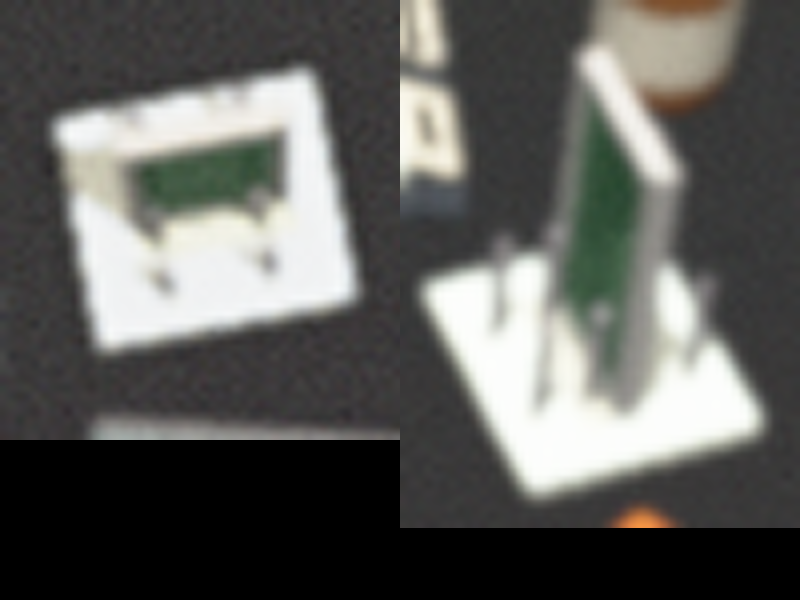

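View pics/bd.png

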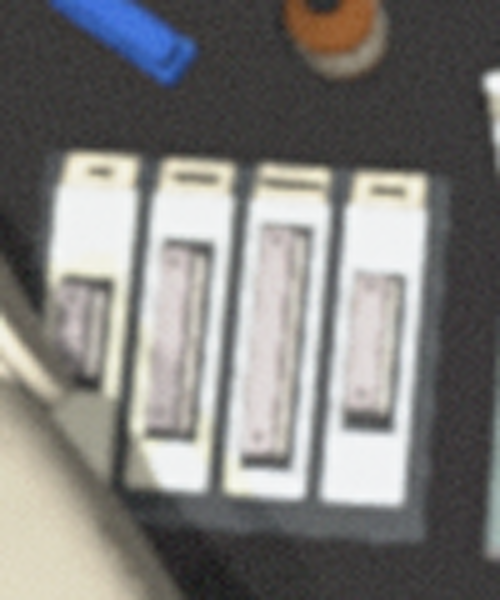

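```bash
python3 -c "
from h import *
s=img('side');d=img('top')
c=lambda u,v:(270+(u-400)/8-.5,165+v/8-.5)
P=p2w(s,[c(582,60),c(604,46),c(683,175),c(648,190),c(632,116)],150);print(P,P[:4].mean(0))
print(p2w(d,[(225+u/8-.5,125+v/8-.5) for u,v in((135,167),(285,137))],150))
delta([691,52,200],.187+np.pi/2)"
```

```text
[[686.03988302  81.50978596 150.        ]
 [696.06130265  87.5539123  150.        ]
 [709.01627462  17.91601585 150.        ]
 [694.42670723  12.55609803 150.        ]
 [697.6966907   50.03700818 150.        ]] [696.38604188  49.88395303 150.        ]
[[677.36535144  78.82590464 150.        ]
 [688.40420512  20.32697311 150.        ]]
shift [0.0882 0.0653 0.3601] rot [-0.25 -0.47 -1.19] final-frame shift [0.0899 0.0656 0.3597]
```

Emit:
carry_out --pt "0 0.004 0.022 -0.5 -0.5 -1.2" --pt "0 0.009 0.05 0 0 0" --pt "0 0.01 0.057 0 0 0" --pt "0 0.01 0.057 0 0 0" --pt "0 0.01 0.057 0 0 0" --pt "0 0.01 0.05 0 0 0" --pt "0 0.006 0.025 0 0 0" --pt "0 0 0 0 0 0"

```text
t: 29.68
ee_pos: [684.9, 85.5, 293.2]
orientation: [1.044, 1.305, -1.041]
ft_force: [-0.3, 1.0, 0.1]
width: 61.3
```

```bash
python3 -c "
from h import *
delta([691,52,170],.187+np.pi/2)"
```

```text
shift [ 0.1232 -0.0018  0.034 ] rot [ 2.14  0.01 -0.14] final-frame shift [ 0.1232 -0.0002  0.034 ]
```

Emit:
carry_out --pt "0.02 0 0.018 2.1 0 0" --pt "0.04 0.002 0.015 0 0 0" --pt "0.035 0 0 0 0 0" --pt "0.015 0 0 0 0 0" --pt "0 0 0 0 0 0" --pt "0 0 0 0 0 0"

```text
t: 30.42
ee_pos: [692.4, 55.2, 178.0]
orientation: [1.068, 1.293, -1.066]
ft_force: [-0.7, -0.1, -0.0]
width: 61.5
```

```bash
python3 -c "
from h import *
delta([693,51,135],.18+np.pi/2)
s=img('side');crop(s,255,120,335,200,7,'g1.png')"
```

```text
shift [ 0.043  -0.0003  0.0042] rot [ 0.66 -0.01 -0.08] final-frame shift [ 0.043  -0.0002  0.0042]
```

View pics/g1.png

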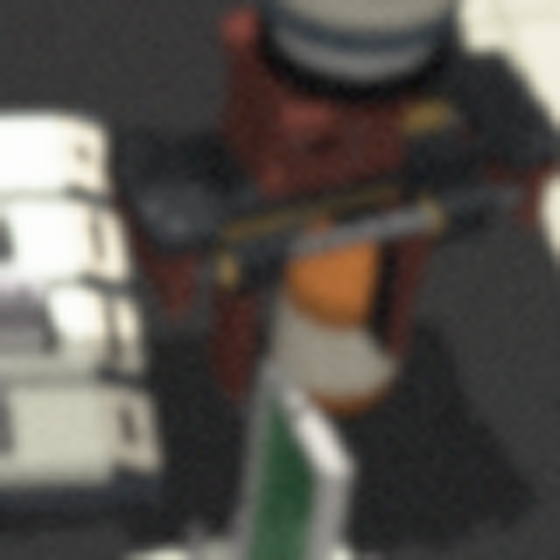

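Emit:
carry_out --pt "0.008 0 0.004 0.6 0 0" --pt "0.014 0 0 0 0 0" --pt "0.01 0 0 0 0 0" --pt "0.004 0 0 0 0 0" --pt "0 0 0 0 0 0"

```text
t: 31.1
ee_pos: [694.3, 51.2, 141.5]
orientation: [1.078, 1.286, -1.072]
ft_force: [-0.3, -0.2, 0.8]
width: 61.2
```

```bash
python3 -c "
from h import *
delta([693,51,135],.18+np.pi/2)"
```

```text
shift [ 0.0065 -0.0014 -0.    ] rot [ 0.03  0.01 -0.27] final-frame shift [ 0.0065 -0.0014 -0.    ]
```

Emit:
carry_out --pt "0.005 0 0 0 0 0" --pt "0.001 0 0 0 0 0" --pt "0 0 0 0 0 0"

```text
t: 31.48
ee_pos: [694.8, 51.3, 135.6]
orientation: [1.078, 1.285, -1.071]
ft_force: [-0.2, -0.1, 0.3]
width: 61.4
```

Emit:
carry_out --pt "0 0 0 0 0 0" --pt "0 0 0 0 0 0" --pt "0 0 0 0 0 0" --pt "0 0 0 0 0 0" --grip 1

```text
t: 31.98
ee_pos: [695.1, 51.3, 136.2]
orientation: [1.078, 1.285, -1.07]
ft_force: [-0.2, 0.2, 0.6]
width: 24.8
```

Emit:
carry_out --pt "0 0 0 0 0 0" --pt "0 0 0 0 0 0" --pt "0 0 0 0 0 0"

```text
t: 32.35
ee_pos: [694.8, 51.2, 136.2]
orientation: [1.078, 1.285, -1.071]
ft_force: [0.2, 0.2, 0.2]
width: 9.6
```

Emit:
carry_out --pt "-0.015 0 0 0 0 0" --pt "-0.03 0 0 0 0 0" --pt "-0.04 0 0 0 0 0" --pt "-0.05 0 0 0 0 0" --pt "-0.04 0 0 0 0 0" --pt "-0.02 0 0 0 0 0" --pt "0 0 0 0 0 0"

```text
t: 33.22
ee_pos: [692.6, 51.2, 340.1]
orientation: [1.078, 1.286, -1.072]
ft_force: [0.6, -0.4, -2.1]
width: 9.8
```

```bash
cat >> h.py <<'E'
SX=np.array([.874,-.486,0]);SY=np.array([.486,.874,0]);SO=np.array([553.3,-360.7,0]);Z=np.array([0,0,1.])
def stand(xb,y,lift,deg,s=126):
    t=np.radians(deg); u=-np.sin(t)*SX+np.cos(t)*Z; n=np.cos(t)*SX+np.sin(t)*Z
    pos=SO+xb*SX+y*SY+30*Z+5*n+(s+lift)*u
    o=ctrl.get_obs(); Rc=R.from_rotvec(o['orientation']).as_matrix()
    M=min([np.c_[-u,k*n,np.cross(-u,k*n)] for k in(1,-1)],key=lambda m:R.from_matrix(Rc.T@m).magnitude())
    print('target',pos.round(1)); return delta(pos,M)
E
python3 -c "
from h import *
o=ctrl.get_obs();print(o['ee_pos'],o['ft_force'],o['width'],o['qpos'].round(2)); stand(47,75,130,17)"
```

```text
[692.62656385  51.16603838 340.07405991] [ 0.5524797  -0.40329021 -2.08867811] 9.796008960241286 [ 0.06  0.43  1.35  0.    1.36 -0.12]
target [ 569.6 -283.9  276.3]
shift [ 0.063  -0.1815  0.3076] rot [39.11 -5.93 16.06] final-frame shift [0.0772 0.0343 0.3527]
```

Emit:
carry_out --pt "0 -0.01 0.03 8 0 0" --pt "0 -0.015 0.04 10 0 0" --pt "0 -0.015 0.045 10 0 0" --pt "0 -0.01 0.05 8 0 0" --pt "0 0 0.05 0 0 4" --pt "0 0 0.04 0 0 5" --pt "0 0 0.02 0 0 3" --pt "0 0 0 0 0 0"

```text
t: 34.22
ee_pos: [569.7, -211.4, 328.5]
orientation: [1.588, 0.766, -1.402]
ft_force: [0.8, 0.3, -3.2]
width: 9.5
```

```bash
python3 -c "
from h import *
stand(47,75,130,17)"
```

```text
target [ 569.6 -283.9  276.3]
shift [0.0578 0.0214 0.0648] rot [ 2.21 -0.49  5.33] final-frame shift [0.0602 0.0183 0.0635]
```

Emit:
carry_out --pt "0 0.008 0.02 2 0 2.5" --pt "0 0.008 0.025 0 0 2.5" --pt "0.01 0.003 0.015 0 0 0" --pt "0.01 0 0 0 0 0" --pt "0 0 0 0 0 0"

```text
t: 34.85
ee_pos: [563.4, -273.6, 308.3]
orientation: [1.629, 0.677, -1.364]
ft_force: [-0.5, -0.2, -3.4]
width: 9.9
```

```bash
python3 -c "
from h import *
stand(47,75,130,17)"
```

```text
target [ 569.6 -283.9  276.3]
shift [0.0336 0.0011 0.0064] rot [ 0.2  -0.59  0.86] final-frame shift [0.0336 0.0006 0.0061]
```

Emit:
carry_out --pt "0.012 0 0.006 0.2 -0.5 0.8" --pt "0.012 0 0 0 0 0" --pt "0.005 0 0 0 0 0" --pt "0 0 0 0 0 0"

```text
t: 35.35
ee_pos: [569.8, -280.7, 278.6]
orientation: [1.626, 0.662, -1.362]
ft_force: [0.8, 0.5, -2.8]
width: 9.5
```

```bash
python3 -c "
from h import *
stand(47,75,130,17)
s=img('side');d=img('top')
a=cv2.resize(s['pixels'][180:340,230:330],(500,600)[::1] if 0 else (375,600),interpolation=cv2.INTER_CUBIC)
b=cv2.resize(d['pixels'][130:230,320:440],(420,350),interpolation=cv2.INTER_CUBIC)
c=np.zeros((600,800,3),np.uint8);c[:,:375]=a;c[:350,380:]=b;cv2.imwrite('pics/st.png',c)"
```

```text
target [ 569.6 -283.9  276.3]
shift [0.0027 0.0007 0.003 ] rot [ 0.12 -0.19  0.19] final-frame shift [0.0027 0.0007 0.0029]
```

View pics/st.png

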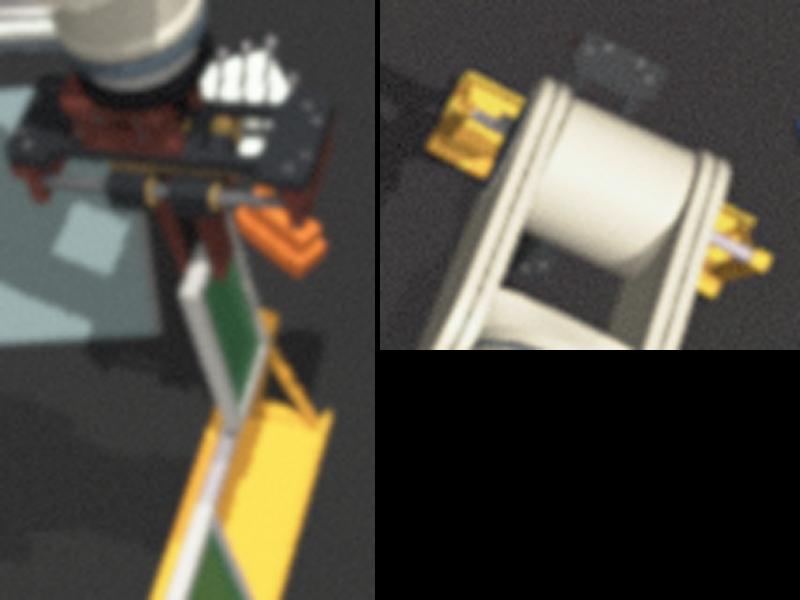

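Emit:
carry_out --pt "0.01 0.004 0.003 0 0 0" --pt "0.02 0 0 0 0 0" --pt "0.02 0 0 0 0 0" --pt "0.015 0 0 0 0 0" --pt "0.006 0 0 0 0 0" --pt "0 0 0 0 0 0"

```text
t: 36.2
ee_pos: [591.2, -296.5, 207.5]
orientation: [1.626, 0.66, -1.362]
ft_force: [0.2, -0.1, -2.8]
width: 10.0
```

```bash
python3 -c "
from h import *
stand(50,75,30,17)"
```

```text
target [ 597.8 -299.6  180.6]
shift [ 0.0278 -0.0009 -0.0004] rot [ 0.08 -0.18  0.15] final-frame shift [ 0.0278 -0.0009 -0.0005]
```

Emit:
carry_out --pt "0.01 -0.001 0 0 0 0" --pt "0.012 0 0 0 0 0" --pt "0.004 0 0 0 0 0" --pt "0 0 0 0 0 0"

```text
t: 36.7
ee_pos: [597.9, -300.1, 181.7]
orientation: [1.627, 0.659, -1.36]
ft_force: [0.0, 0.5, -2.4]
width: 9.6
```

```bash
python3 -c "
from h import *
stand(48,75,6,17)
d=img('side');crop(d,230,210,330,310,6,'st2.png')"
```

```text
target [ 602.2 -302.   157.7]
shift [ 0.0244 -0.0025 -0.0003] rot [ 0.08 -0.18  0.04] final-frame shift [ 0.0244 -0.0025 -0.0003]
```

View pics/st2.png

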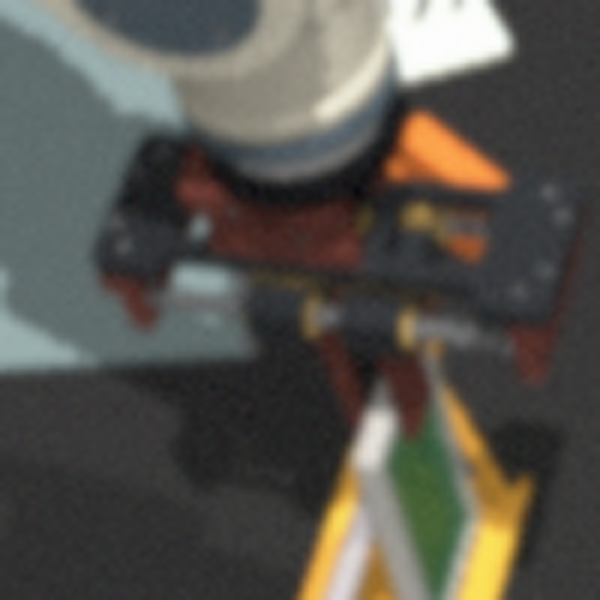

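Emit:
carry_out --pt "0.006 -0.0025 0 0 0 0" --pt "0.006 0 0 0 0 0" --pt "0.003 0 0 0 0 0" --pt "0 0 0 0 0 0"

```text
t: 37.25
ee_pos: [600.0, -301.1, 166.3]
orientation: [1.627, 0.658, -1.359]
ft_force: [-0.1, 0.2, -2.2]
width: 9.8
```

```bash
python3 -c "
from h import *
stand(48,75,0,17)"
```

```text
target [ 603.7 -302.9  152. ]
shift [ 0.015  -0.0003 -0.0002] rot [ 0.08 -0.19 -0.02] final-frame shift [ 0.015  -0.0003 -0.0003]
```

Emit:
carry_out --pt "0.004 0 0 0 0 0" --pt "0.003 0 0 0 0 0" --pt "0.002 0 0 0 0 0" --pt "0 0 0 0 0 0"

```text
t: 37.75
ee_pos: [602.6, -302.6, 157.3]
orientation: [1.627, 0.658, -1.359]
ft_force: [0.0, 0.3, -3.1]
width: 9.8
```

Emit:
carry_out --pt "0.002 0 0 0 0 0" --pt "0 0 0 0 0 0"

```text
t: 38.0
ee_pos: [603.2, -302.9, 155.4]
orientation: [1.627, 0.657, -1.359]
ft_force: [-1.0, 0.4, -3.6]
width: 9.7
```

Emit:
carry_out --pt "0.002 0 0 0 0 0" --pt "0 0 0 0 0 0"

```text
t: 38.25
ee_pos: [603.8, -303.2, 153.5]
orientation: [1.627, 0.657, -1.359]
ft_force: [0.4, 0.1, -2.7]
width: 9.7
```

Emit:
carry_out --pt "0.0015 0 0 0 0 0" --pt "0 0 0 0 0 0"

```text
t: 38.5
ee_pos: [604.4, -303.5, 152.3]
orientation: [1.627, 0.657, -1.358]
ft_force: [-0.2, 0.2, -2.6]
width: 9.8
```

Emit:
carry_out --pt "0.0015 0 0 0 0 0" --pt "0 0 0 0 0 0"

```text
t: 38.75
ee_pos: [605.7, -304.0, 152.6]
orientation: [1.628, 0.655, -1.356]
ft_force: [-1.0, -0.0, -3.5]
width: 9.7
```

Emit:
carry_out --pt "0.0015 -0.001 0 0 0 0" --pt "0 0 0 0 0 0"

```text
t: 39.0
ee_pos: [606.2, -304.1, 152.1]
orientation: [1.628, 0.652, -1.354]
ft_force: [-0.5, -0.0, -1.5]
width: 10.1
```

Emit:
carry_out --pt "0.0015 0 0 0 0 0" --pt "0 0 0 0 0 0"

```text
t: 39.25
ee_pos: [607.3, -304.5, 152.1]
orientation: [1.628, 0.65, -1.353]
ft_force: [-0.8, 0.1, -2.2]
width: 10.0
```

```bash
python3 -c "
from h import *
stand(48,75,0,17); print(ctrl.get_obs()['moment'],ctrl.get_obs()['ft_force'])
d=img('side');crop(d,230,230,310,310,7,'st3.png')"
```

```text
target [ 603.7 -302.9  152. ]
shift [-0.0011 -0.0038  0.0003] rot [ 0.08 -0.22 -0.52] final-frame shift [-0.0011 -0.0038  0.0003]
[ 0.07800878  0.53833319 -0.05161004] [-0.82526241  0.11088749 -2.22059829]
```

View pics/st3.png

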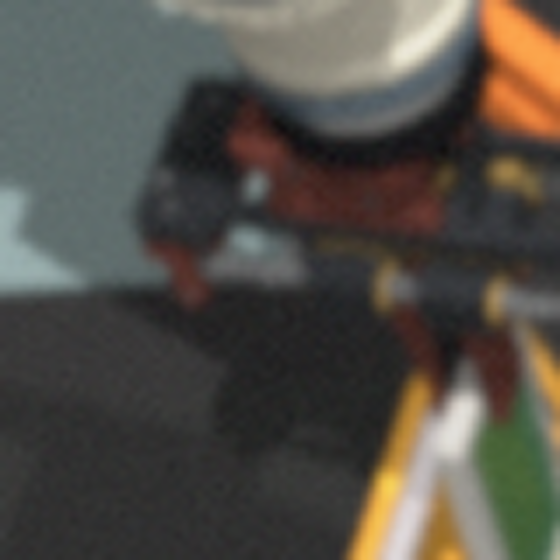

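Emit:
carry_out --pt "-0.001 -0.002 0 0 0 0" --pt "0 -0.002 0 0 0 0" --pt "0 0 0 0 0 0"

```text
t: 39.67
ee_pos: [604.3, -302.9, 151.6]
orientation: [1.629, 0.649, -1.351]
ft_force: [1.2, 0.3, -0.4]
width: 9.8
```

```bash
python3 -c "
from h import *
stand(48,75,0,17); print(ctrl.get_obs()['moment'],ctrl.get_obs()['ft_force'])"
```

```text
target [ 603.7 -302.9  152. ]
shift [-0.0005 -0.0004  0.0002] rot [ 0.09 -0.22 -0.64] final-frame shift [-0.0005 -0.0004  0.0002]
[-0.14853407 -0.00175459  0.03327951] [ 1.21160372  0.33752872 -0.43504371]
```

Emit:
carry_out --pt "0 0 0 0 0 0" --pt "0 0 0 0 0 0" --pt "-0.002 0 0 0 0 0" --pt "-0.005 0 0 0 0 0" --pt "-0.01 0 0 0 0 0" --grip 0.72

```text
t: 40.3
ee_pos: [598.8, -300.1, 167.7]
orientation: [1.628, 0.651, -1.353]
ft_force: [-0.0, 0.4, -0.1]
width: 25.0
```

Emit:
carry_out --pt "-0.02 0 0 0 0 0" --pt "-0.04 0 0 0 0 0" --pt "-0.05 0 0 0 0 0" --pt "-0.05 0 0 0 0 0" --pt "-0.03 0 0 0 0 0" --pt "0 0 0 0 0 0"

```text
t: 41.05
ee_pos: [545.6, -271.4, 363.3]
orientation: [1.63, 0.644, -1.347]
ft_force: [-0.1, 0.1, -0.4]
width: 24.4
```

```bash
python3 -c "
from h import *
d=img('side');crop(d,220,225,320,345,5,'st4.png')"
```

```text
(no output)
```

View pics/st4.png

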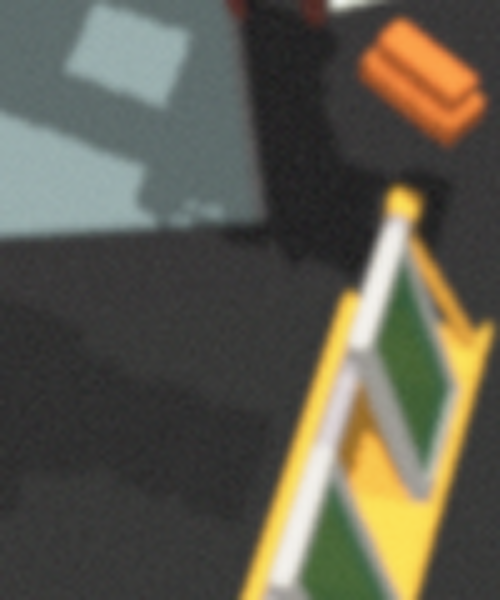

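Emit:
carry_out --pt "0 -0.02 -0.03 0 0 0" --pt "0 -0.03 -0.05 0 0 0" --pt "0 -0.03 -0.05 0 0 0" --pt "0 -0.03 -0.05 0 0 0" --pt "0 -0.03 -0.05 0 0 0" --pt "0 -0.02 -0.03 0 0 0" --pt "0 0 0 0 0 0"

```text
t: 41.98
ee_pos: [533.6, 38.1, 301.7]
orientation: [1.622, 0.653, -1.363]
ft_force: [-0.9, -0.8, -0.0]
width: 24.7
```

```bash
python3 -c "
from h import *
print(ctrl.get_obs()['ee_pos'])
d=img('top');s=img('side')
a=cv2.resize(d['pixels'][130:230,130:230],(400,400),interpolation=cv2.INTER_CUBIC)
b=cv2.resize(d['pixels'][135:225,325:435],(400,327),interpolation=cv2.INTER_CUBIC)
c=np.zeros((600,800,3),np.uint8);c[:400,:400]=a;c[:327,400:]=b;cv2.imwrite('pics/fin.png',c)
# side measured plate top corners, crop st4
cc=lambda u,v:(220+u/5-.5,225+v/5-.5)
for n,q in(('new',[cc(402,222),cc(360,352)]),('old',[cc(322,452),cc(278,588)])):
    P=p2w(s,q,161)-SO; print(n,(P@SX).round(1),(P@SY).round(1))
"
```

```text
[533.5981372   38.06159757 301.72492612]
new [13. 13.] [119.   41.8]
old [10.6 10.7] [-14.  -83.3]
```

View pics/fin.png

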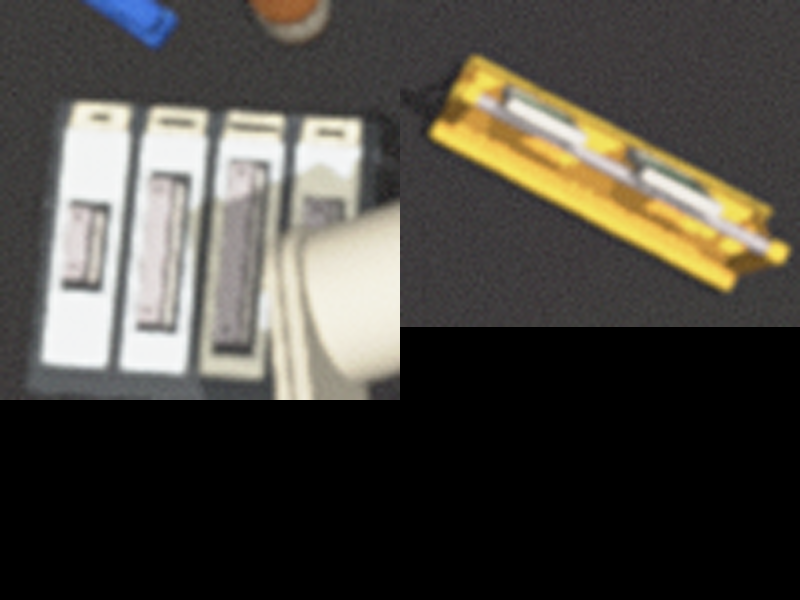

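Emit:
carry_out --pt "-0.02 -0.03 0.03 0 0 0" --pt "-0.02 -0.03 0.05 0 0 0" --pt "0 -0.03 0.05 0 0 0" --pt "0 0 0.03 0 0 0" --pt "0 0 0 0 0 0"

```text
t: 42.7
ee_pos: [365.8, -63.1, 314.1]
orientation: [1.626, 0.643, -1.37]
ft_force: [0.1, 0.6, -0.5]
width: 24.7
```

```bash
python3 -c "
from h import *
o=ctrl.get_obs();print(o['ee_pos'],o['t'])
d=img('top');s=img('side')
a=cv2.resize(d['pixels'][145:225,135:225],(450,400),interpolation=cv2.INTER_CUBIC)
b=cv2.resize(s['pixels'][130:200,195:285],(450,350),interpolation=cv2.INTER_CUBIC)
c=np.zeros((400,900,3),np.uint8);c[:400,:450]=a;c[:350,450:]=b;cv2.imwrite('pics/fin2.png',c[:,:800] if 0 else cv2.resize(c,(800,356)))"
```

```text
[365.84771488 -63.10001794 314.1151437 ] 42.7
```

View pics/fin2.png

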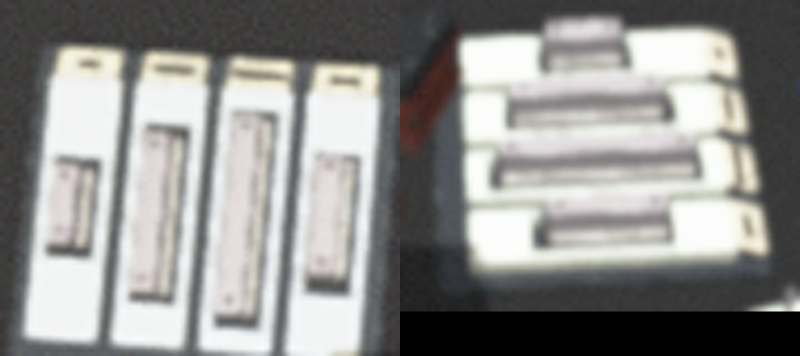

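All four knives sit inside their own pockets, level and down (top view, left to right: 70, 130, 160, 100). Handing in.

```bash
python3 -c "
from h import *
print(ctrl.close_job())"
```

```text
the job is handed in; nothing more can be done
None
```

The bench is cleared and the job is handed in at about 43 s of the 208 s. No verdict was reported.

- **Knives:** All four were there. I moved the 100 mm knife out of the 160 slot into its own, then put the 160, 130 and 70 mm knives from the mat into theirs. The last top and side pictures show each knife seated and level in the pocket that matches its length. My shape-fit check gave poor readings for knives in the slots, so I relied on the pictures and the heights at release instead.
- **Casting plate:** It stands on the ledge leaning on the rail, parallel to the old plate. Its middle is at about y = +80 mm on the stand; the old plate is at about -48 mm, where I measured it at the start. While setting it down I felt only a few newtons, and the foot crept forward about 4 mm, which I corrected before letting go.
- **Bystanders and look-alikes:** I did not go near the bottle, beaker, wrench or the orange, blue and turquoise look-alikes. I did not re-measure the bystanders at the end.
- **Knife knock:** I saw no knife knocked aside during the run.

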